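# Click the drill's battery pack onto its charger

### The arm

A 6-joint arm with a two-finger parallel gripper is mounted at the origin on the work surface. World frame = base frame: x ahead of the robot, y to its left, z up, the work surface at z = 0. Lengths are in m, angles in rad, forces in N, time in s.
With the tool pointing down it reaches from about 0.25 to 0.775 m from the base axis. Payload 4 kg.
Tool frame: the origin (TCP) lies at the very end of the fingers, on their centre line; the grasp point (between the pads) lies 19 mm behind it; z points along the fingers, y is the line along which they close (so a half turn about z gives the same grasp; the last joint's range is limited). The gripper opens to 85 mm and grips with 20 to 120 N. Pads are 22 mm wide; open, the fingers measure 114 mm over their backs; the gripper's body (76 mm by 85 mm) begins 54 mm behind the grasp point. The pads swing forward as they close: fully open they stand 13 mm farther back than shut.
Start: joints at [-1.234, 0.087, 1.371, -0, 1.684, -0.103], TCP at [0.234, -0.498, 0.231] pointing down, gripper open.
Joint ranges: [-3.1, 3.1], [-0.76, 2.03], [0.27, 2.55], [-1.08, 4.22], [0.17, 2.65], [-2.57, 2.57]. Speed limits (rad/s): [2.79, 2.79, 3.14, 3.14, 3.14, 3.14].

### API

Orientations are given as a unit quaternion [x, y, z, w].
In Python, from plant import bot gives the robot as it stands. Calls block until the motion is done:
- bot.reach(position, orientation): joint-space move of the TCP to a pose.
- bot.servo_line(position, rot=None, v=0.15): straight line of the TCP; rot=None keeps the orientation; v is the mean speed in m/s.
- bot.move_joints(angles): joint-space move.
- bot.gripper_to(opening): opening from 0.0 (shut) to 1.0 (fully open); the grip force is fixed at half the most; returns when the fingers have stopped.
- bot.dwell(seconds).
- bot.inverse_kinematics(position, orientation): joint angles nearest the present ones, or None.
- bot.snapshot(name): name is "scene" or "top" or "wrist"; returns the picture (400x640x3 uint8, red, green, blue); there is no depth.
- bot.camera_model(name): a dict with "camera_matrix" (3x3 intrinsics, pixels), "rvec" (rotation vector, rad) and "tvec" (3), from world to camera coordinates, as OpenCV has them; the wrist camera has in their place "hand_eye" (4x4, takes a point from camera to tool coordinates, whose origin is the TCP and whose axes are the flange's). Camera axes: x right, y down, z forward; pixel columns grow to the right and rows downward; lengths in m; the calibration is good to about 2 mm. The wrist camera is an equidistant fisheye: a pixel r from the principal point sees the ray r / f radians off the axis. A picture is of the moment at which its call begins: read the wrist's pose just before it. camera_model takes no time and is no camera call.
A pose or a line that the arm cannot do raises bot.PlanningError and nothing moves.
- bot.finish_job(): hands the job in; it is judged then, once.
Readings, each from a call of its own:
- bot.read_time(): time.
- bot.read_joint_pos(): joint angles.
- bot.read_qvel(): joint speeds.
- bot.read_effort(): joint torques, N m.
- bot.read_ee_pos(): TCP position.
- bot.read_tool_rot(): TCP orientation.
- bot.read_force(): force on the tool from outside, world axes, zero at the start.
- bot.read_torque(): the same for the moment, N m.
- bot.read_grip_width(): opening from 0.0 (shut) to 1.0 (fully open).
- bot.read_finger_force(): force on a finger pad.
Only numpy, scipy, OpenCV 4.12 (cv2) and the standard library are available. Lean on these libraries where they do the work, as an engineer would, in place of code of your own. Each camera call takes 0.05 s, during which the arm holds its last target. There are 200 camera calls.

### The job

Take the black and orange battery pack that stands in the wooden tray and slide it, rail side against the sloping deck, down between the yellow rails of the charger until it is fully home and the spring catch holds it, without forcing it. Leave it there, and do not move or knock over the other things on the bench.

Things in the scene. Friction and masses are not known exactly. Their poses are not given: they have to be found in the camera images.
- pack: Drill battery, black case, orange tail, 0.2-0.4 kg, 47 x 52 x 90 mm (its x, y, z), first standing on its nose in the tray. Origin: middle of the nose end. z runs from nose to tail (90). Case x -10.5 to 23.5, y -26 to 26, z 0 to 90 mm: grip its y sides near the tail. The face towards -x is the rail side. When home: its origin at (0, 0, 23.5) mm of shoe, z along shoe -x, x along shoe z.
- pack_flange (a point): Middle of the grey flange's outer face on the pack's rail side, at pack (-23.5, 0, 30) mm. Flange: y -20 to 20, x -23.5 to -17.5, z 0 to 60, nose edge rounded 3 mm, a slot across it at z 33 to 47 for the catch. It hangs on a neck (y -14 to 14, x -17.5 to -10.5), leaving grooves 7 mm high, 6 mm deep at both sides, under the case.
- shoe: Charger: sloping grey deck on a plywood stand. Origin: deck surface at its lower end, 95 mm above the bench. x points down the slope, the way the pack slides in (28 degrees from straight down), z out of the deck, y across. Deck x -75 to 0, y -45 to 45 mm. Pad at x = -4 pushes on the nose (6-18 N); end wall x = 4, 28 high. The shoe floats on springs along x: it gives way when pushed, then returns.
- shoe_mouth (a point): Where the rails begin: shoe (-55, 0, 0) mm, on the deck. Two yellow rails run from here to x = -5: inner walls at y = -22 and 22, outer 28; their lips are 8.1 (underside) to 11.5 mm (top) above the deck and leave a gap y -16 to 16. Above the mouth, to x = -68, the walls flare to 29 mm either side; the deck goes on bare to x = -75.
- catch (a joint): Spring catch: a steel wedge 22 mm wide in mid-deck, crest at shoe x = -35 mm, sloping on the mouth side, steep on the other. 0: fully out, crest 3 mm above the deck; it sinks up to 0.0045 m with 8 to 10 N. The pack pushes it down and drags on it until, with the pack home, it springs out into the slot.
- tray: Low wooden tray, 180 x 250 mm (x, y), rim 25 mm high, floor 6 mm thick, fixed. Origin: centre of its underside. It holds the pack, the glue and the offcut.
- glue: White glue bottle with a red cap, 42 mm across, 85 high, in the tray; origin at the centre of its underside. Leave alone.
- offcut: Dark wood offcut 60 x 30 x 24 mm, in the tray; origin at the centre of its underside. Leave alone.
- screwdriver: Screwdriver 170 mm long lying along its x beside the charger. Leave alone.
- hammer: Hammer 240 mm long lying along its x. Leave alone.
- boxblank: Unfinished open wooden box, 110 x 170 x 75 mm; origin at the centre of its underside. Leave alone.
- mug: Blue mug, 76 mm across, 90 high; origin at the centre of its underside. Leave alone.
- twine: Dark wooden spool, 56 mm across, 58 high; origin at the centre of its underside. Leave alone.

How it is judged:
On the way, in this order (a step that is already met when the one before it is completed fails the run):
1. the pack is lifted out of the tray (height (world z) of pack above 0.05 m), for 0.1 s.
2. the pack's flange has entered between the rails (x of pack in the frame of shoe between -0.045 and 0.004 m and y of pack in the frame of shoe between -0.004 and 0.004 m and z of pack in the frame of shoe between 0.02 and 0.028 m), for 0.05 s.
At the end, for the whole second after the job is handed in: The pack lies in the rails, rail face on the deck, its nose no more than 2.5 mm short of and 3 mm past the home position, within 4 mm sideways and 0.1 rad of straight, the catch sprung out into its slot (within 1.2 mm of fully out), at rest and released (x of pack in the frame of shoe between -0.0025 and 0.003 m and y of pack in the frame of shoe between -0.004 and 0.004 m and z of pack in the frame of shoe between 0.02 and 0.028 m and angle between the z axis of pack and the x axis of shoe, either way round below 0.1 rad and angle between the x axis of pack and the z axis of shoe, either way round below 0.1 rad and value of joint catch below 0.0012 m and linear speed of pack below 0.01 m/s); the robot touches nothing.
It fails at once if the pack is forced: more than 60 N between pack and charger (contact force between pack and shoe above 60 N).
It fails at once if another thing is moved by more than 40 mm or knocked over (distance of any of glue, offcut, screwdriver, hammer, boxblank, mug, twine from where it was at the start of the episode above 0.04 m or angle between any of glue, mug, twine's own z axis and vertical above 0.6 rad).
It also fails if it takes over 54 s, if anything falls off the work surface, if the arm or the gripper's body presses on something with over 40 N, if the wrist force passes 120 N, or if a joint passes its speed limit or range.

## Working session

There is one attempt and no reset: what is moved stays moved. The work goes in short steps, each a Python script; the robot and the scene stay as the last script left them, time stands still between calls to the robot, and variables do not carry over. Pictures are saved under pics/ and viewed, at most 12 in all, crops included, and the job is handed in when it is done.

```bash
mkdir -p pics; ls; python3 - <<'E'
from plant import bot
import cv2,numpy as np
for n in("scene","top","wrist"):
    im=bot.snapshot(n); cv2.imwrite(f"pics/{n}0.png",im[:,:,::-1])
    print(n,{k:np.round(np.array(v),4).tolist() for k,v in bot.camera_model(n).items()})
print(bot.read_ee_pos(),bot.read_tool_rot(),bot.read_time())
E
```

```text
pics
scene {'camera_matrix': [[520.1297, 0.0, 317.879], [0.0, 520.1297, 192.5211], [0.0, 0.0, 1.0]], 'rvec': [1.5742, 2.3022, -0.6044], 'tvec': [0.2376, -0.4692, 1.7784]}
top {'camera_matrix': [[435.1455, 0.0, 311.9324], [0.0, 435.1455, 197.3303], [0.0, 0.0, 1.0]], 'rvec': [1.9939, -2.2289, 0.2282], 'tvec': [0.0506, 0.6244, 1.3908]}
wrist {'camera_matrix': [[309.7069, 0.0, 324.0253], [0.0, 309.7069, 201.4493], [0.0, 0.0, 1.0]], 'hand_eye': [[-0.0006, -0.9467, -0.3222, 0.0841], [1.0, -0.001, 0.001, 0.0003], [-0.0013, -0.3222, 0.9467, -0.1415], [0.0, 0.0, 0.0, 1.0]]}
[ 0.23403942 -0.49730758  0.23038282] [ 9.75920202e-01  2.18126136e-01 -9.89004267e-05 -8.59654584e-04] 0.15
```

View pics/scene0.png

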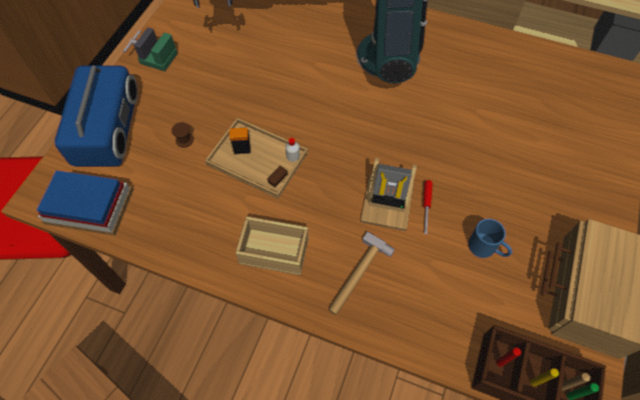

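View pics/top0.png

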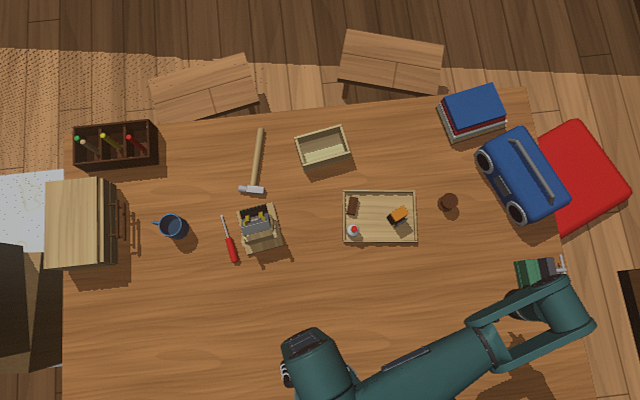

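```bash
cat >h.py <<'E'
import numpy as np,cv2
from scipy.spatial.transform import Rotation as R
def ray(m,uv,T=None):
    """world origin+direction; T=4x4 tool pose for wrist"""
    K=np.array(m["camera_matrix"]);x=(uv[0]-K[0,2])/K[0,0];y=(uv[1]-K[1,2])/K[1,1]
    if T is None:
        Rm=cv2.Rodrigues(np.array(m["rvec"],float))[0];t=np.array(m["tvec"]).ravel()
        d=Rm.T@np.array([x,y,1]);return -Rm.T@t,d/np.linalg.norm(d)
    r=np.hypot(x,y);d=np.array([x/r*np.sin(r),y/r*np.sin(r),np.cos(r)]) if r>1e-9 else np.array([0,0,1.])
    C=T@np.array(m["hand_eye"]);return C[:3,3],C[:3,:3]@d
def onz(m,uv,z,T=None):
    o,d=ray(m,uv,T);return o+d*(z-o[2])/d[2]
def proj(m,P,T=None):
    K=np.array(m["camera_matrix"])
    if T is None: return cv2.projectPoints(np.array([P],float),np.array(m["rvec"]),np.array(m["tvec"]),K,None)[0].ravel()
    p=np.linalg.inv(T@np.array(m["hand_eye"]))@np.append(P,1);th=np.arctan2(np.hypot(p[0],p[1]),p[2]);h=np.hypot(p[0],p[1])
    return np.array([K[0,2]+K[0,0]*th*p[0]/h,K[1,2]+K[1,1]*th*p[1]/h])
def meet(rays):
    A=sum(np.eye(3)-np.outer(d,d) for o,d in rays);b=sum((np.eye(3)-np.outer(d,d))@o for o,d in rays)
    p=np.linalg.solve(A,b);return p,max(np.linalg.norm((np.eye(3)-np.outer(d,d))@(p-o)) for o,d in rays)
def pose(bot):
    T=np.eye(4);T[:3,:3]=R.from_quat(bot.read_tool_rot()).as_matrix();T[:3,3]=bot.read_ee_pos();return T
E
python3 - <<'E'
from h import *
from plant import bot
mt,ms=bot.camera_model("top"),bot.camera_model("scene")
t=cv2.imread("pics/top0.png");s=cv2.imread("pics/scene0.png")
a=cv2.resize(t[180:270,210:450],None,fx=3,fy=3,interpolation=cv2.INTER_CUBIC)
b=cv2.resize(s[118:228,200:440],None,fx=3,fy=3,interpolation=cv2.INTER_CUBIC)
cv2.imwrite("pics/m.png",np.vstack([a,b]))
for n,uv in dict(charger=(260,228),tray=(380,217),pack=(398,214)).items(): print(n,onz(mt,uv,.05))
for n,uv in dict(charger=(390,190),tray=(257,157),pack=(240,140)).items(): print(n,onz(ms,uv,.05))
E
```

```text
charger [0.54484681 0.16434581 0.05      ]
tray [ 0.53714898 -0.23835352  0.05      ]
pack [ 0.54052552 -0.29972735  0.05      ]
charger [0.53344327 0.16999352 0.05      ]
tray [ 0.56815724 -0.224023    0.05      ]
pack [ 0.5315664  -0.29614567  0.05      ]
```

View pics/m.png

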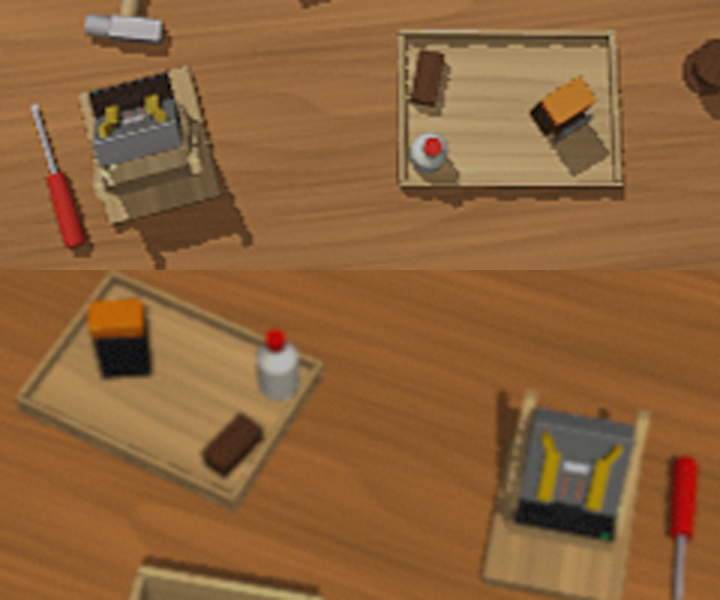

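```bash
python3 - <<'E'
from h import *
from plant import bot
q=[1,0,0,0]
ims=[]
for n,p in dict(pack=(.50,-.30,.24),shoe=(.52,.165,.27)).items():
    bot.reach(p,q); bot.dwell(.2)
    T=pose(bot); im=bot.snapshot("wrist")[:,:,::-1]; np.save(f"T_{n}.npy",T); cv2.imwrite(f"pics/w_{n}.png",im)
    print(n,np.round(T,4).tolist(),bot.read_time(),bot.read_joint_pos())
E
```

```text
pack [[1.0, -0.0019, -0.0001, 0.4993], [-0.0019, -1.0, -0.0001, -0.301], [-0.0001, 0.0001, -1.0, 0.24], [0.0, 0.0, 0.0, 1.0]] 1.6583 [-6.39416560e-01  1.59677209e-01  1.27333967e+00 -1.41784139e-04
  1.70859986e+00  9.33004294e-01]
shoe [[1.0, -0.0016, -0.0003, 0.5203], [-0.0016, -1.0, -0.0002, 0.1641], [-0.0003, 0.0002, -1.0, 0.2698], [0.0, 0.0, 0.0, 1.0]] 3.6167 [ 2.01929961e-01  7.33327516e-02  1.30988513e+00 -7.46758653e-05
  1.75862823e+00  1.77407248e+00]
```

View pics/w_pack.png

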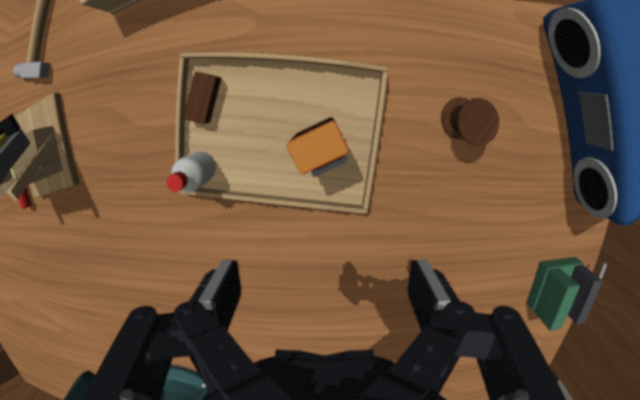

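View pics/w_shoe.png

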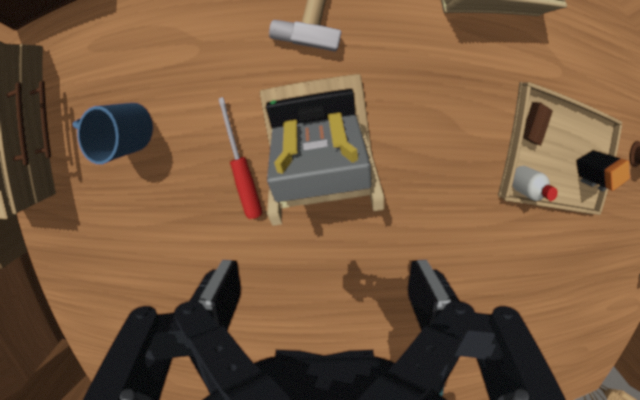

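```bash
python3 - <<'E'
from h import *
from plant import bot
im=cv2.imread("pics/w_shoe.png")
cv2.imwrite("pics/c_shoe.png",cv2.resize(im[75:224,255:390],None,fx=4,fy=4,interpolation=cv2.INTER_CUBIC))
m=bot.camera_model("wrist")
p=cv2.imread("pics/w_pack.png");T=np.load("T_pack.npy")
h=cv2.cvtColor(p,cv2.COLOR_BGR2HSV);k=cv2.inRange(h,(5,150,100),(18,255,255));k[:90]=0;k[200:]=0;k[:,:250]=0;k[:,400:]=0
c=max(cv2.findContours(k,0,2)[0],key=cv2.contourArea)
P=np.array([onz(m,x[0],.096,T)[:2] for x in c.astype(float)],np.float32)
r=cv2.minAreaRect(P*1000);print("rect mm",r,cv2.boundingRect(c)); print(cv2.boxPoints(r))
E
```

```text
rect mm ((539.6586303710938, -294.8350524902344), (34.707672119140625, 50.68876266479492), 25.119915008544922) (287, 121, 62, 53)
[[ 513.1871  -279.25464]
 [ 534.70514 -325.14935]
 [ 566.1302  -310.41547]
 [ 544.6121  -264.52075]]
```

View pics/c_shoe.png

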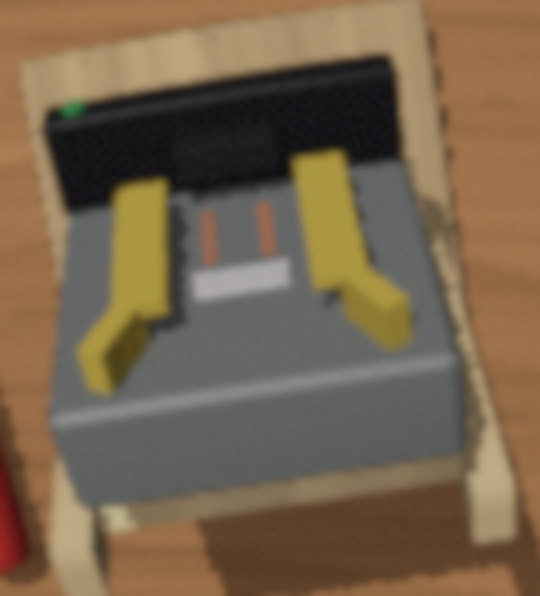

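```bash
python3 - <<'E'
from h import *
from plant import bot
m=bot.camera_model("wrist");T=np.load("T_shoe.npy")
c,s=np.cos(np.radians(28)),np.sin(np.radians(28))
C=[((-75,45,0),(53,421)),((-75,-45,0),(453,360)),((-55,16,11.5),(168,317)),((-55,-16,11.5),(312,290)),
((-5,28,11.5),(113,187)),((-5,16,11.5),(168,179)),((-5,-16,11.5),(292,156)),((-5,-28,11.5),(345,150)),((4,45,28),(47,117)),((4,-45,28),(390,60))]
A=[];B=[]
for (x,y,z),(u,v) in C:
    h=(95-x*c+z*s)/1e3
    B.append(onz(m,(255+(u+.5)/4-.5,75+(v+.5)/4-.5),h,T)[:2]*1e3); A.append((x*s+z*c,y))
A=np.array(A);B=np.array(B)
for n in(8,10):
    a,b=A[:n],B[:n];ca,cb=a.mean(0),b.mean(0);U,S,V=np.linalg.svd((a-ca).T@(b-cb));Rm=V.T@U.T
    t=cb-Rm@ca;print("yaw",np.degrees(np.arctan2(Rm[1,0],Rm[0,0])),"t",t);print(np.round(b-(a@Rm.T+t),1).tolist())
print("deck edge width",np.linalg.norm(B[0]-B[1]))
E
```

```text
yaw 8.71024736955377 t [579.42182495 174.61577715]
[[1.0, -2.4], [0.2, 2.9], [-3.0, -0.5], [-2.2, 0.2], [0.9, 1.0], [0.8, -0.8], [1.4, 0.4], [1.1, -0.7]]
yaw 8.645041415265702 t [579.95344098 174.59644174]
[[0.4, -2.4], [-0.3, 2.8], [-3.6, -0.5], [-2.7, 0.2], [0.3, 1.0], [0.2, -0.8], [0.8, 0.4], [0.6, -0.7], [2.3, -2.5], [1.9, 2.4]]
deck edge width 84.72707283878724
```

```bash
python3 - <<'E'
from h import *
from plant import bot
a=np.radians(28);X=np.array([np.cos(a),0,-np.sin(a)]);Z=np.array([-np.sin(a),0,-np.cos(a)])
q=R.from_matrix(np.c_[X,np.cross(Z,X),Z]).as_quat()
print(bot.inverse_kinematics((.62,.17,.235),q))
bot.reach((.62,.17,.235),q); bot.dwell(.2)
T=pose(bot); im=bot.snapshot("wrist")[:,:,::-1]; np.save("T_shoe2.npy",T); cv2.imwrite("pics/w_shoe2.png",im)
m=bot.camera_model("wrist")
c=proj(m,np.array([.57,.174,.13]),T).astype(int);print(c,bot.read_time())
x0,y0=c[0]-90,max(c[1]-75,0);print(x0,y0)
cv2.imwrite("pics/c_shoe2.png",cv2.resize(im[y0:y0+150,x0:x0+180],None,fx=4,fy=4,interpolation=cv2.INTER_CUBIC))
E
```

```text
[0.14499729 0.67165669 0.66558192 0.09002533 2.28667648 1.75819175]
[320 189] 4.55
230 114
```

View pics/c_shoe2.png

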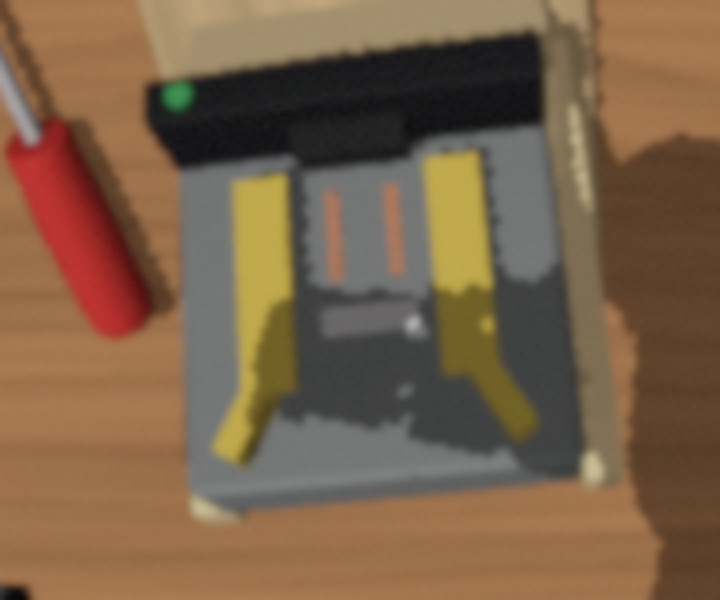

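```bash
python3 - <<'E'
from h import *
from plant import bot
from scipy.optimize import least_squares
m=bot.camera_model("wrist");T1=np.load("T_shoe.npy");T2=np.load("T_shoe2.npy")
C=[((-75,45,0),(53,421),(190,490)),((-75,-45,0),(453,360),(579,470)),((-55,16,11.5),(168,317),(293,390)),((-55,-16,11.5),(312,290),(440,374)),
((-5,28,11.5),(113,187),(233,181)),((-5,16,11.5),(168,179),(289,174)),((-5,-16,11.5),(292,156),(424,154)),((-5,-28,11.5),(345,150),(480,152))]
p1=[(255+(u+.5)/4-.5,75+(v+.5)/4-.5) for _,(u,v),_ in C];p2=[(230+(u+.5)/4-.5,114+(v+.5)/4-.5) for _,_,(u,v) in C]
a=np.radians(28)
def SH(p):
    y=p[3];X=np.array([np.sin(a)*np.cos(y),np.sin(a)*np.sin(y),-np.cos(a)]);Z=np.array([np.cos(a)*np.cos(y),np.cos(a)*np.sin(y),np.sin(a)])
    return np.c_[X,np.cross(Z,X),Z],p[:3]
def f(p,views=(0,1),fixz=None):
    Rm,t=SH(p);r=[]
    for i,(P,_,_) in enumerate(C):
        w=Rm@np.array(P)/1e3+t
        if 0 in views:r.append(proj(m,w,T1)-p1[i])
        if 1 in views:r.append(proj(m,w,T2)-p2[i])
    return np.array(r).ravel()
x0=[.58,.1746,.095,.15]
for v in((0,),(1,),(0,1)):
    s=least_squares(f,x0,args=(v,),loss="soft_l1");print(v,np.round(s.x,4),np.degrees(s.x[3]));print(np.round(s.fun,1).reshape(-1,2*len(v)).tolist())
    s=least_squares(lambda q:f([q[0],q[1],.095,q[2]],v),[.58,.1746,.15],loss="soft_l1");print("  z fixed",np.round(s.x,4),s.cost)
for i in range(8):
    P,e=meet([ray(m,p1[i],T1),ray(m,p2[i],T2)]);print(C[i][0],np.round(P,4),round(e*1e3,1))
E
```

```text
(0,) [0.5796 0.1747 0.0915 0.1478] 8.466557353984413
[[-2.0, -0.0], [2.5, -0.3], [-0.3, -4.0], [0.1, -2.9], [1.6, 0.7], [-0.4, 0.7], [0.4, 1.4], [-0.9, 1.2]]
  z fixed [0.5801 0.1746 0.1482] 11.701500685090366
(1,) [0.5784 0.1748 0.0924 0.1221] 6.99816355588798
[[-2.4, 0.9], [0.8, -1.6], [0.2, -1.1], [0.3, -0.1], [0.5, -0.4], [-0.7, 0.0], [0.3, 1.6], [-0.5, 0.9]]
  z fixed [0.5807 0.1748 0.124 ] 6.159169754686333
(0, 1) [0.5799 0.1748 0.0939 0.1406] 8.058446446935
[[-2.9, 0.1, -1.8, 1.7], [2.7, 0.4, 2.0, -2.0], [-0.8, -4.0, 0.5, -0.8], [-0.0, -2.6, 0.8, -0.3], [1.3, 0.4, 0.2, -0.2], [-0.6, 0.4, -0.9, -0.0], [0.4, 1.4, 0.2, 1.0], [-0.7, 1.2, -0.5, 0.1]]
  z fixed [0.5804 0.1747 0.1414] 18.88081254007966
(-75, 45, 0) [0.5381 0.2127 0.1577] 0.4
(-75, -45, 0) [0.5522 0.1277 0.163 ] 0.3
(-55, 16, 11.5) [0.5581 0.1886 0.1451] 0.6
(-55, -16, 11.5) [0.564  0.1569 0.1458] 0.3
(-5, 28, 11.5) [0.5841 0.2042 0.1046] 0.5
(-5, 16, 11.5) [0.5858 0.1909 0.1043] 0.1
(-5, -16, 11.5) [0.5912 0.1604 0.104 ] 0.1
(-5, -28, 11.5) [0.5928 0.1477 0.1052] 0.2
```

```bash
cat >>h.py <<'E'
a=np.radians(28)
def shoe(yaw=np.radians(8.7),o=(.5802,.1747,.095)):
    X=np.array([np.sin(a)*np.cos(yaw),np.sin(a)*np.sin(yaw),-np.cos(a)]);Z=np.array([np.cos(a)*np.cos(yaw),np.cos(a)*np.sin(yaw),np.sin(a)])
    return np.c_[X,np.cross(Z,X),Z],np.array(o)
def tcp(px,py,pz,OFF=(6.5,0,57)):
    """TCP pose for pack origin at shoe (px,py,pz) mm; OFF = TCP in pack frame, mm"""
    Rs,o=shoe();p=np.array([px,py,pz])+[-OFF[2],OFF[1],OFF[0]]
    Rt=np.c_[Rs[:,2],-Rs[:,1],Rs[:,0]]   # tool x=shoe z, z=shoe x
    return o+Rs@p/1e3,R.from_matrix(Rt).as_quat()
E
python3 - <<'E'
from h import *
from plant import bot
y=np.radians(25.1);X=np.array([np.cos(y),np.sin(y),0]);Z=np.array([0,0,-1.])
q=R.from_matrix(np.c_[X,np.cross(Z,X),Z]).as_quat()
bot.reach((.52,.165,.28),[1,0,0,0])
bot.reach((.5397,-.2948,.17),q); bot.servo_line((.5397,-.2948,.063),v=.1)
bot.dwell(.15);print(bot.read_ee_pos(),bot.read_force())
bot.gripper_to(0.0);print("grip",bot.read_grip_width(),bot.read_finger_force())
bot.servo_line((.5397,-.2948,.20),v=.12);bot.dwell(.2)
print(bot.read_ee_pos(),bot.read_force(),bot.read_grip_width(),bot.read_joint_pos(),bot.read_time())
for s in((-95,0,40),(-70,0,30),(0,0,23.5)):
    p,q=tcp(*s);print(p,bot.inverse_kinematics(p,q))
T=pose(bot);np.save("T_held.npy",T);cv2.imwrite("pics/held.png",bot.snapshot("wrist")[:,:,::-1])
E
```

```text
[ 0.54020115 -0.29512977  0.06400692] [-0.27514202 -0.00199955  0.28579091]
grip 0.5953587266275011 63.650985695421696
[ 0.53941685 -0.29461585  0.19905327] [ 0.00877808 -0.03829025 -3.05157022] 0.6000330005365531 [-5.92133580e-01  2.40280368e-01  1.25923454e+00  2.50979431e-05
  1.64373016e+00  5.40591457e-01] 10.225
[0.55024605 0.1701164  0.25103846] [ 0.21933858 -0.19012461  1.67154908 -0.03435672  1.17263131  1.64373626]
[0.55311991 0.17055616 0.22427006] [ 0.21887703 -0.17485591  1.71175198 -0.03499197  1.11717706  1.64534212]
[0.57993167 0.17465894 0.15941216] [ 0.21485539 -0.07657034  1.75558074 -0.03572391  0.97500955  1.6465013 ]
```

View pics/held.png

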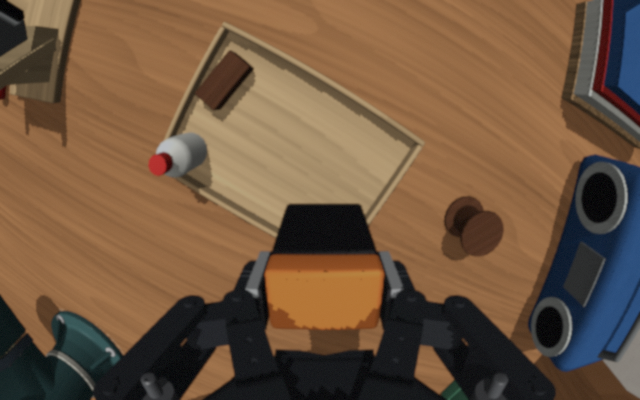

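```bash
sed -i 's/OFF=(6.5,0,57)/OFF=(6.5,0,58)/' h.py; python3 - <<'E'
from h import *
from plant import bot
m=bot.camera_model("wrist");T=np.load("T_held.npy")
for v in((17,26,-32),(-17,26,-32),(17,-26,-32),(17,0,-32),(-17,0,-32)): print(v,proj(m,(T@np.append(np.array(v)/1e3,1))[:3],T).round(1))
p,_=tcp(-110,0,60)
bot.servo_line(bot.read_ee_pos()+[0,0,.09],v=.2)
bot.reach(*tcp(-110,0,60)); 
bot.servo_line(tcp(-74,0,29)[0],v=.08); bot.dwell(.3)
Rs,o=shoe()
f0=bot.read_force();print("f0",f0,Rs.T@(bot.read_ee_pos()-tcp(-74,0,29)[0])*1e3,bot.read_time())
np.save("f0.npy",f0)
for z in np.arange(28,19,-.75):
    bot.servo_line(tcp(-70,0,z)[0],v=.03);bot.dwell(.1)
    f=Rs.T@(bot.read_force()-f0);e=Rs.T@(bot.read_ee_pos()-tcp(-70,0,z)[0])*1e3
    print(z,f.round(1),e.round(2))
    if f[2]>3: break
print(bot.read_time())
T=pose(bot);np.save("T_dk.npy",T);cv2.imwrite("pics/dk.png",bot.snapshot("wrist")[:,:,::-1])
E
```

```text
(17, 26, -32) [385.5 269.2]
(-17, 26, -32) [378.3 329.4]
(17, -26, -32) [260.8 269.3]
(17, 0, -32) [323.1 270.1]
(-17, 0, -32) [323.3 330.7]
f0 [-0.36296641  0.00760605 -2.36599879] [-0.44437138  0.02618292  0.56570643] 13.6167
28.0 [ 1.4  0.4 -0.8] [ 0.15 -0.02 -0.12]
27.25 [ 1.  -0.3 -0.3] [-0.07  0.01  0.06]
26.5 [ 1.1 -0.1 -0.5] [-0.02 -0.01  0.02]
25.75 [ 2.2 -0.3  0.2] [-0.    0.01  0.01]
25.0 [ 1.  -0.3 -0.2] [-0.02  0.    0.02]
24.25 [0.7 0.2 0.2] [-0.09 -0.02  0.15]
23.5 [ 0.6 -0.2  2.9] [-0.27 -0.01  0.63]
22.75 [ 1.9 -0.2  5.3] [-0.45  0.    1.04]
16.45
```

View pics/dk.png

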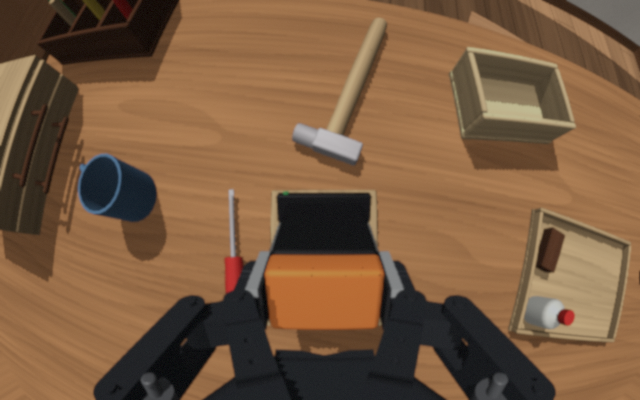

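```bash
cat >slide.py <<'E'
import sys
from h import *
from plant import bot
x0,x1,st,y,z,fmax=map(float,sys.argv[1:7])
Rs,o=shoe();f0=np.load("f0.npy")
for x in np.arange(x0,x1+1e-6,st):
    bot.servo_line(tcp(x,y,z)[0],v=.03);bot.dwell(.05)
    f=Rs.T@(bot.read_force()-f0);e=Rs.T@(bot.read_ee_pos()-tcp(x,y,z)[0])*1e3
    print(x,f.round(1),e.round(2),(Rs.T@bot.read_torque()).round(2))
    if abs(f[0])>fmax or abs(f[2])>20 or abs(f[1])>12: print("stop");break
print(bot.read_time())
E
python3 slide.py -68 -44 2 0 23.3 14
```

```text
-68.0 [ 1.8 -0.2  5.1] [-0.2   0.01  0.56] [-0.05 -0.64  0.01]
-66.0 [ 1.2 -0.2  6.4] [-0.11  0.01  0.55] [-0.07 -0.83  0.01]
-64.0 [1.8 0.5 5.6] [-0.03 -0.    0.52] [-0.05 -0.91  0.01]
-62.0 [0.1 0.1 6.4] [ 0.03 -0.03  0.51] [-0.12 -0.94 -0.02]
-60.0 [0.3 0.  7.5] [ 0.07 -0.02  0.56] [-0.09 -0.99 -0.01]
-58.0 [ 0.8 -0.9  6.3] [ 0.1  -0.    0.57] [-0.1  -1.    0.05]
-56.0 [0.5 0.7 7.1] [ 0.12 -0.04  0.59] [-0.   -0.97  0.01]
-54.0 [-0.   0.9  7.2] [ 0.13 -0.03  0.62] [-0.12 -1.04 -0.04]
-52.0 [-0.4 -0.2  6.9] [ 0.13 -0.01  0.64] [-0.06 -1.04 -0.02]
-50.0 [-0.5 -0.5  7.1] [ 0.17 -0.01  0.62] [-0.1  -0.99 -0.03]
-48.0 [-1.1 -0.6  8.2] [ 0.13 -0.03  0.69] [-0.05 -1.05 -0.04]
-46.0 [-1.   0.2  8.3] [ 0.13 -0.04  0.72] [-0.11 -1.02 -0.02]
-44.0 [-1.1 -0.1  8.2] [ 0.12 -0.02  0.72] [-0.12 -1.07  0.01]
20.4
```

```bash
python3 slide.py -42 -6 2 0 23.6 32
```

```text
-42.0 [-0.9 -0.1  8. ] [ 0.34 -0.02  0.41] [-0.13 -0.97 -0.06]
-40.0 [-0.5  0.2  7.8] [ 0.33 -0.03  0.45] [-0.08 -1.04 -0.  ]
-38.0 [-2.3 -0.1  6.5] [0.22 0.02 0.45] [-0.09 -1.03 -0.07]
-36.0 [-3.3  0.1  8.4] [-0.08  0.02  0.48] [-0.01 -1.11  0.02]
-34.0 [-4.4  0.2  8.4] [-0.33  0.05  0.52] [-0.01 -1.04  0.  ]
-32.0 [-4.4  0.5  8.1] [-0.55  0.09  0.75] [ 0.01 -1.04 -0.03]
-30.0 [-5.6 -0.6  7.6] [-0.84  0.09  1.1 ] [-0.06 -1.02  0.01]
-28.0 [-7.1  0.1  7.4] [-1.09  0.12  1.48] [ 0.05 -1.1  -0.  ]
-26.0 [-7.5  0.8  8.6] [-1.3   0.12  1.78] [-0.02 -1.07 -0.02]
-24.0 [-2.7 -0.5  9.4] [-0.29  0.07  1.03] [ 0.02 -1.34  0.06]
-22.0 [-2.   0.2  8.7] [-0.12  0.06  0.88] [-0.04 -1.32  0.05]
-20.0 [-2.4 -1.   9.2] [-0.03  0.08  0.83] [ 0.   -1.37  0.03]
-18.0 [-1.6  0.2  8.5] [0.06 0.05 0.77] [ 0.03 -1.4   0.01]
-16.0 [-0.3  1.1  8.7] [0.08 0.06 0.75] [ 0.   -1.31 -0.  ]
-14.0 [-1.3 -0.4  8.4] [0.09 0.07 0.72] [-0.04 -1.34  0.05]
-12.0 [-0.8  0.3  8.6] [0.14 0.06 0.68] [-0.01 -1.36  0.04]
-10.0 [-0.5  0.3  8.8] [0.11 0.09 0.72] [ 0.03 -1.33 -0.02]
-8.0 [-0.5 -0.   8.8] [0.13 0.06 0.69] [-0.03 -1.4   0.02]
-6.0 [-1.5  0.2  9.5] [0.11 0.07 0.72] [-0.   -1.28  0.05]
26.1
```

```bash
python3 slide.py -5 2 1 0 23.6 30; python3 - <<'E'
from h import *
from plant import bot
T=pose(bot);np.save("T_in.npy",T);cv2.imwrite("pics/in.png",bot.snapshot("wrist")[:,:,::-1])
E
```

```text
-5.0 [-1.1 -0.4  9.1] [-0.02  0.05  0.78] [-0.04 -1.23  0.01]
-4.0 [-2.3  0.4  8.7] [-0.14  0.04  0.96] [-0.05 -1.26  0.05]
-3.0 [-1.7 -0.1  9.3] [-0.22  0.04  0.98] [-0.02 -1.25 -0.02]
-2.0 [-2.9 -0.   9.3] [-0.36  0.07  1.01] [-0.   -1.21  0.02]
-1.0 [-3.8  0.1  8.9] [-0.44  0.09  1.04] [-0.02 -1.06 -0.04]
0.0 [-4.4 -0.8  9.2] [-0.55  0.05  1.08] [-0.02 -1.07 -0.02]
1.0 [-5.2 -0.   8. ] [-0.66  0.07  1.11] [ 0.04 -1.03  0.02]
2.0 [-5.4  0.   7.7] [-0.74  0.06  1.1 ] [ 0.02 -0.86 -0.01]
28.5
```

View pics/in.png

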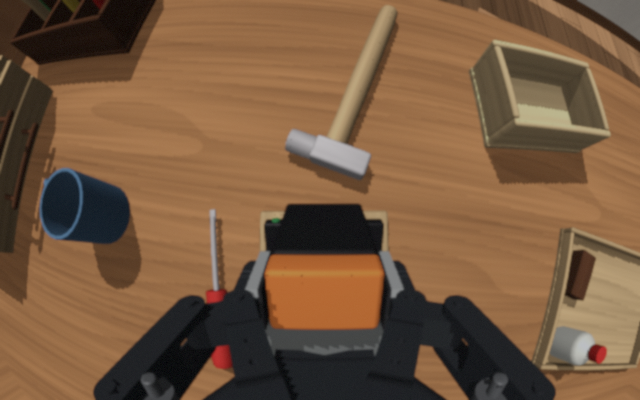

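```bash
python3 slide.py 4 22 1.5 0 23.6 32
```

```text
4.0 [-6.4  0.5  8.7] [-0.91  0.07  1.18] [ 0.08 -0.85 -0.04]
5.5 [-7.6 -0.3  6.7] [-1.04  0.11  1.2 ] [-0.   -0.76 -0.03]
7.0 [-8.5  0.3  8.2] [-1.16  0.07  1.27] [-0.   -0.69 -0.02]
8.5 [-7.7  0.3  7.5] [-0.91  0.1   0.72] [-0.   -0.72 -0.02]
10.0 [-10.1   0.    6.4] [-1.23  0.07  0.76] [-0.06 -0.57 -0.02]
11.5 [-11.7  -0.    5.6] [-1.56  0.09  0.81] [ 0.02 -0.38 -0.1 ]
13.0 [-14.1  -1.2   4.8] [-1.87  0.12  0.88] [-0.04 -0.25 -0.11]
14.5 [-15.8  -1.4   4.1] [-2.15  0.14  0.95] [ 0.02 -0.1  -0.19]
16.0 [-20.9  -0.7   2.9] [-2.99  0.14  1.17] [ 0.    0.33 -0.21]
17.5 [-27.8  -0.8   1.3] [-4.21  0.26  1.74] [ 0.04  0.73 -0.23]
19.0 [-32.6  -0.3  -0.3] [-5.42  0.32  2.73] [ 0.04  0.93 -0.2 ]
stop
31.85
```

```bash
python3 slide.py -12 -12 1 0 23.6 99 >/dev/null & kill $!; sed 's/np.arange(x0,x1+1e-6,st)/np.arange(x0,x1-1e-6,st)/; s/>20/>99/' slide.py > back.py; python3 back.py 15 -2 -3 0 23.6 99
```

```text
15.0 [-15.    0.6   6. ] [-2.71  0.32  2.17] [-0.03 -0.43 -0.02]
12.0 [-11.2  -0.3   6.5] [-2.04  0.27  1.87] [-0.07 -0.75 -0.02]
9.0 [-7.2  1.   7.2] [-1.38  0.28  1.65] [-0.03 -1.02  0.08]
6.0 [-5.2  0.4  8.3] [-1.02  0.25  1.55] [-0.03 -1.18  0.04]
3.0 [-3.7  0.2  8.1] [-0.64  0.24  1.32] [-0.03 -1.34  0.07]
0.0 [-2.8  0.8  9. ] [-0.21  0.25  0.92] [-0.09 -1.35  0.11]
33.6833
```

```bash
sed -i 's/abs(f\[0\])>fmax/f[0]>fmax/' back.py; python3 back.py -1 -9 -1 0 23.6 5
```

```text
-1.0 [-1.6  0.4  9. ] [-0.05  0.26  0.91] [-0.05 -1.38  0.14]
-2.0 [ 2.3  0.2 11.1] [0.71 0.26 0.79] [-0.07 -1.76  0.2 ]
-3.0 [ 6.4  0.4 11.8] [1.4  0.26 0.52] [-0.05 -1.93  0.25]
stop
34.5833
```

```bash
python3 - <<'E'
from h import *
from plant import bot
Rs,o=shoe();f0=np.load("f0.npy")
bot.servo_line(tcp(-1,0,24.3)[0],v=.03);bot.dwell(.1);print((Rs.T@(bot.read_force()-f0)).round(1))
bot.gripper_to(.8);bot.dwell(.1);print(bot.read_grip_width(),bot.read_force(),bot.read_finger_force())
bot.servo_line(tcp(-75,0,24.3)[0],v=.08)
bot.servo_line(bot.read_ee_pos()+[-.03,0,.08],v=.15)
a_=np.radians(28)
X=np.array([np.cos(a_),0,-np.sin(a_)]);Z=np.array([-np.sin(a_),0,-np.cos(a_)])
bot.reach((.52,.165,.30),[1,0,0,0]);bot.reach((.60,.17,.28),R.from_matrix(np.c_[X,np.cross(Z,X),Z]).as_quat());bot.dwell(.2)
T=pose(bot);im=bot.snapshot("wrist")[:,:,::-1];m=bot.camera_model("wrist")
P=lambda v:proj(m,o+Rs@np.array(v)/1e3,T)
c=P((-40,0,30)).astype(int)
for n,v in dict(tail_far=(-90,0,47),tailL=(-90,26,47),tailR=(-90,-26,47),tail_near=(-90,0,13),wallL=(4,45,28)).items(): print(n,((P(v)-c+[90,75])*4).round())
cv2.imwrite("pics/end.png",cv2.resize(im[c[1]-75:c[1]+75,c[0]-90:c[0]+90],None,fx=4,fy=4,interpolation=cv2.INTER_CUBIC));print(bot.read_time())
E
```

```text
[-2.   0.2  8.2]
0.7977427786290361 [ 0.50181627 -0.86437603  0.91602672] 0.0
tail_far [364. 490.]
tailL [232. 506.]
tailR [499. 475.]
tail_near [387. 542.]
wallL [166. 173.]
38.6
```

View pics/end.png

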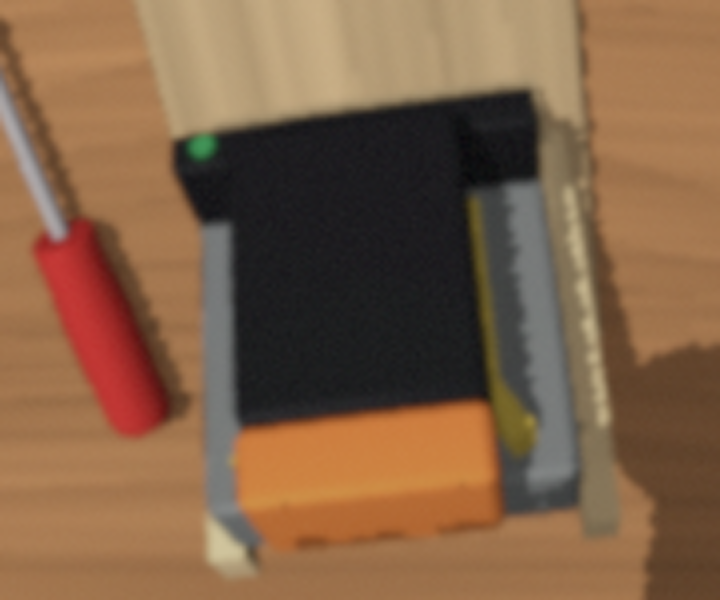

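```bash
python3 -c "
from plant import bot
print(bot.finish_job())"
```

```text
the job is handed in; nothing more can be done
None
```

The battery pack is in the charger, released, and the job is handed in; I felt the catch click, and the pack resisted a gentle pull of about 6 N. The nose is roughly 1.5 mm short of home by arm position, and the arm's force reading never went above about 33 N. I got no verdict back when I handed it in.

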